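# Unlock, set and relock the feed valve of the pantry water station

### The job

The lever valve of the water station is locked shut by a sliding catch. Draw the catch back out of the lever's notched plate, turn the lever to its 60 degree notch (the two dots), and push the catch fully home into that notch so that the valve is locked there; then let go. Leave the tumbler, the jar and the mug where they stand.

Things in the scene. Friction and masses are not known exactly. Their poses are not given: they have to be found in the camera images.
- station: White countertop water station, 375 mm deep (x), 240 mm wide (y), 345 mm high, fixed to the counter. Origin on the counter straight below the lever's pivot; x points from its front (robot side) to its back, z up. A black panel slopes up towards the back at 35 degrees from level: its normal leans 35 degrees from vertical to the front. A spout sticks out at its left (+y).
- rack_front (a point): Middle of the front rod of a fixed wire cup rack (rods 6 mm) that juts out over the upper part of the panel: 40 mm behind the origin of station, 365 mm above the counter, the rod 260 mm wide along y, the rack going back from there. So the lever is reached with the tool tilted towards the front, best along the panel's normal.
- hub (a point): Point on the panel's surface on the lever's pivot axis, 125 mm above the counter. Axes: x up the slope of the panel, y to the left (across), z the panel's outward normal = the pivot axis.
- lever_grip (a point): Grip point in the upright steel paddle of the lever, 80 mm from the pivot axis, 34 mm off the panel. Axes: x along the lever away from the pivot, y across the paddle, z the panel's normal. The paddle is 14 mm thick (y), 45 mm long (55 to 100 mm from the pivot) and stands from 10 to 46 mm off the panel. Pivot boss: 26 mm wide, 28 mm high.
- plate (a point): Middle of the toothed, notched edge of the plate that turns with the lever, 44 mm from the pivot on the side away from the paddle, 14 mm off the panel; axes as lever_grip. The plate is 8 mm thick, reaches 50 mm from the pivot and has four radial notches, 14 mm wide and 12 mm deep, at lever angles 0, 30, 60 and 90 degrees.
- lever (a joint): Lever angle in rad: 0 closed, pointing 40 degrees right (-y) of straight up the slope; grows counterclockwise as seen facing the panel; stops near -0.05 and 1.62. Set it to 1.047 (60 degrees: 20 left of straight up). One, two and three white dots on the panel, 113 mm from the pivot, lie where it points at 30, 60, 90 degrees. Friction 0.2 N m (2.5 N at the grip); stays where left.
- catch_grip (a point): Grip point in the upright tab of the steel catch, on the panel's centre line below the pivot (100 mm from it down the slope when home), 32 mm off the panel. Axes as hub. The tab is 12 mm wide (y), 24 mm long (x), and ends 43 mm off the panel; guide rails beside its foot are 8 mm high, out to 22 mm either side of its middle.
- catch (a joint): Travel of the catch in m: 0 fully home, its tongue 11 mm deep in a notch (locked); grows as the tab is drawn down the slope; clear of the plate above 0.012, stop at 0.022. Friction 3 N; stays where left. The tongue, 10 mm wide, has 2 mm play each side; its round tip pushes a lever a few degrees off into line (needs up to about 15 N), a lever further off blocks it.
- tumbler: Loose glass tumbler, 68 mm wide, 110 mm high, below the spout. Origin under its centre, z its axis.
- jar: Loose white jar with a wooden cap, 90 mm wide, 130 mm high. Origin under its centre.
- mug: Loose white mug, 80 mm wide, 90 mm high. Origin under its centre.

How it is judged:
By the outcome, as a careful person would: the job done as asked, in the order asked, and still so for the second after the job is handed in, with the robot touching nothing.
It also fails if it takes over 64 s, if anything falls off the work surface, if the arm or the gripper's body presses on something with over 40 N, if the wrist force passes 120 N, or if a joint passes its speed limit or range.

### The arm

A 6-joint arm with a two-finger parallel gripper is mounted at the origin on the work surface. World frame = base frame: x ahead of the robot, y to its left, z up, the work surface at z = 0. Lengths are in m, angles in degrees, forces in N, time in s.
With the tool pointing down it reaches from about 0.3 to 0.775 m from the base axis. Payload 14.6 kg.
Tool frame: the origin (TCP) lies at the very end of the fingers, on their centre line; the grasp point (between the pads) lies 19 mm behind it; z points along the fingers, y is the line along which they close (so a half turn about z gives the same grasp; the last joint's range is limited). The gripper opens to 94 mm and grips with 3 to 60 N. Pads are 16 mm wide; open, the fingers measure 119 mm over their backs; the gripper's body (75 mm by 177 mm) begins 78 mm behind the grasp point.
Start: joints at [-74.748, 17.183, 87.147, -0, 75.671, -3.816], TCP at [0.18, -0.52, 0.171] pointing down, gripper open.
Joint ranges: [-173.82, 173.82], [-45.26, 126.66], [13.44, 144.39], [-59.66, 239.66], [0, 175.72], [-146.38, 146.38]. Speed limits (degrees/s): [127.2, 127.2, 147.25, 180, 180, 180].

### API

Orientations are given as [roll, pitch, yaw] about the fixed x, y, z axes, in that order (R = Rz(yaw) Ry(pitch) Rx(roll)).
In Python, from station import * gives the robot as it stands. The module is installed in compiled form; this text tells all that it offers.
- The arm moves only by the tool play_rows, never from a script. Its argument "series" is text: rows parted by semicolons, each of 7 numbers parted by spaces: the turn, a rotation vector about the tool's x, y, z normalised to -1 to 1, where 1 is pi rad, then the shift along the tool's x, y, z normalised to -1 to 1, where 1 is 100 mm, then the opening, from 0 (shut) to 1 (fully open). A call has 1 to 10 rows; each row shifts and turns the commanded pose from where the row before left it, along the tool's axes as they then stand; what a row does not reach is not made up. A row lasts 1/8 s, in which the tool goes at most 62.5 mm and 10.7 degrees, less where a joint would pass 70% of its speed; a pose out of reach is approached as far as the arm can. A call with a number of a shift or a turn outside -1 to 1 is refused whole. A call with a gripper value outside its range is refused whole. The fingers move at their own pace and stop on an object; the grip force is fixed at half the most. Time passes only in rows, so rows that do not move let the fingers close. It gives the time, the measured TCP pose, the force, the opening and the grip force at its end, in the units of the state.
- read_state(): the state, without advancing time (a new reading comes with each control period).
- grab_frame(name): name is "side" or "top" or "wrist"; returns (picture, depth): 480x640x3 uint8, blue, green, red; 480x640 float32, m along the optical axis (not along the pixel's ray), 0 where there is no reading.
- camera_model(name): a dict with "vertical_fov" (degrees; the focal length in pixels is half the picture's height over the tangent of half this angle, whatever the lens; pixels are square), "cx", "cy" (the principal point, pixels), "R" (3x3) and "t" (3): a world point X has camera coordinates R X + t. Camera axes: x right, y down, z forward; pixel columns grow to the right and rows downward; lengths in m; the calibration is good to about 2 mm. A picture is of the moment at which its call begins: read the wrist's pose just before it. camera_model takes no time and is no camera call; for the wrist camera it gives the pose at the moment of the call.
- job_done(): hands the job in; it is judged then, once.
The state is a dict: "time": time; "joint_positions": joint angles; "joint_vel": joint speeds; "joint_efforts": joint torques, N m; "position": TCP position; "eef_rot": TCP orientation; "ft_force": force on the tool from outside, world axes, zero at the start; "moment": the same for the moment, N m; "width": opening from 0.0 (shut) to 1.0 (fully open); "finger_force": force on a finger pad.
Only numpy, scipy, OpenCV 4.12 (cv2) and the standard library are available. Lean on these libraries where they do the work, as an engineer would, in place of code of your own. Each camera call takes 0.05 s, during which the arm holds its last target. There are 200 camera calls.

## Working session

There is one attempt and no reset: what is moved stays moved. The work goes in short steps, Python scripts to look and compute and a tool call to move; the robot and the scene stay as the last step left them, time stands still between calls to the robot, and variables do not carry over. Pictures are saved under pics/ and viewed, at most 10 in all, crops included, and the job is handed in when it is done.

Besides the shell and the picture viewer there is one more tool, called after "Request:" by a JSON object that holds its "method" and its "body". play_rows: Moves the arm, as the interface text tells. Scaled input: -1 to 1 covers 100 mm each way for a shift and pi rad each way for a turn. Its arguments: {"type":"object","properties":{"series":{"type":"string"}},"required":["series"]}

```bash
mkdir -p pics; python3 - <<'E'
from station import *
import cv2, numpy as np
for n in ("side","top"):
    p,d=grab_frame(n); cv2.imwrite(f"pics/{n}0.png",p); np.save(f"pics/{n}0.npy",d)
    m=camera_model(n); print(n,m)
    np.savez(f"pics/{n}0cam.npz",**m)
s=read_state(); print(s)
E
```

```text
side {'vertical_fov': 46.60595418178661, 'cx': 312.21515903827446, 'cy': 234.80461334610544, 'R': array([[-0.85528919, -0.51814613,  0.00223189],
       [-0.30844814,  0.50567614, -0.80569932],
       [ 0.41634137, -0.68979434, -0.59232055]]), 't': array([0.57107806, 0.35843781, 1.12070728])}
top {'vertical_fov': 55.62270898109255, 'cx': 318.2132213484594, 'cy': 237.3558937146167, 'R': array([[-0.02780063, -0.99907489,  0.03280989],
       [-0.98897988,  0.02271529, -0.14629702],
       [ 0.14541639, -0.03651547, -0.98869646]]), 't': array([0.03572785, 0.64170862, 0.9989417 ])}
{'time': 0.1, 'joint_positions': array([-7.47478174e+01,  1.72122918e+01,  8.71754999e+01, -3.31533219e-04,
        7.56697787e+01, -3.81361336e+00]), 'joint_vel': array([ 0.07566282, -0.08425387, -0.10199984, -0.04809945,  0.02643708,
       -0.04972913]), 'joint_efforts': array([ 2.65838908e-04, -5.32646334e+01, -3.53284836e+01,  7.09366193e-02,
        2.34607706e-02, -8.70462350e-05]), 'position': array([ 0.1796076 , -0.51957314,  0.17045373]), 'eef_rot': array([-1.79942536e+02, -3.50863214e-03,  1.90658765e+01]), 'ft_force': array([-0.67140219,  0.50958433,  0.24308614]), 'moment': array([-0.0002436 ,  0.04828371, -0.00744013]), 'finger_force': 0.0, 'width': 0.9989588543839603}
```

View pics/side0.png

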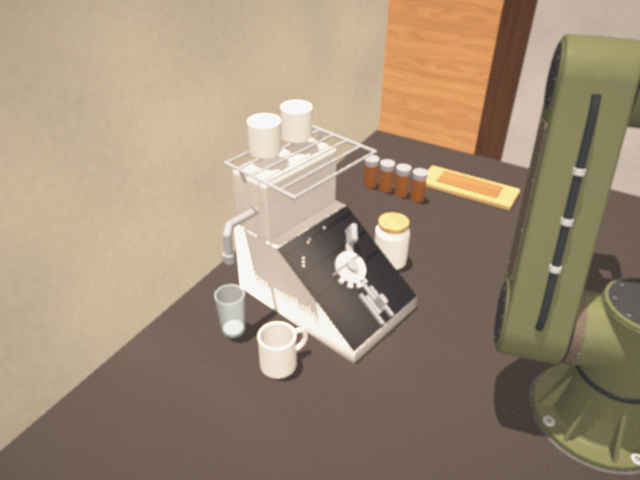

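View pics/top0.png

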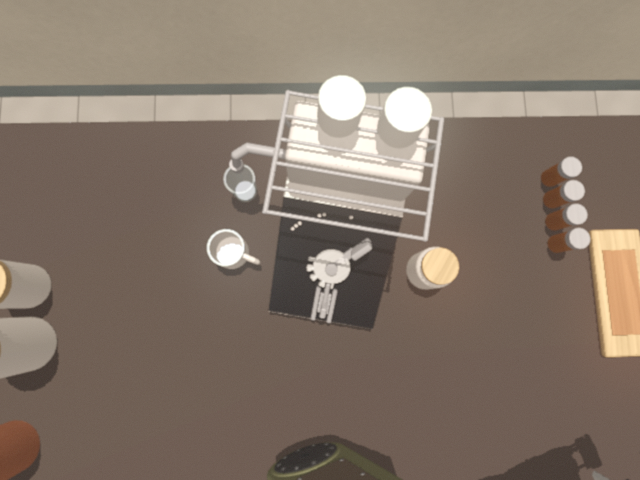

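The side view shows the station with its hub at about (350,267), the lever at (352,240) and the catch at (376,300). In the top view the hub is at about (331,267), the lever grip at (360,250), the catch at (325,300), and the rack's front rod runs from (266,210) to (429,238). I'll fit the panel plane next and enlarge both views.

```bash
cat > h.py <<'E'
import numpy as np, cv2
def cam(n):
    m=dict(np.load(f"pics/{n}cam.npz")); m['f']=240/np.tan(np.radians(float(m['vertical_fov'])/2)); return m
def ray(m,u,v):
    d=np.array([(u-m['cx'])/m['f'],(v-m['cy'])/m['f'],1.]); return -m['R'].T@m['t'], m['R'].T@d
def onplane(m,u,v,n,c):  # n.X=c
    o,d=ray(m,u,v); return o+d*(c-n@o)/(n@d)
def tri(ms,uvs):
    A=np.zeros((3,3));b=np.zeros(3)
    for m,uv in zip(ms,uvs):
        o,d=ray(m,*uv); d=d/np.linalg.norm(d); P=np.eye(3)-np.outer(d,d); A+=P;b+=P@o
    X=np.linalg.solve(A,b); return X
def proj(m,X):
    c=m['R']@X+m['t']; return m['f']*c[:2]/c[2]+[m['cx'],m['cy']]
def cloud(m,d,mask):
    v,u=np.nonzero(mask&(d>0)); z=d[v,u]
    C=np.c_[(u-m['cx'])/m['f']*z,(v-m['cy'])/m['f']*z,z]; return (C-m['t'])@m['R'],u,v
E
python3 - <<'E'
from h import *
ims=[]
for n,poly,box in (("top0",[(288,215),(395,235),(372,322),(275,305)],(265,190,415,340)),("side0",[(290,240),(350,212),(408,300),(355,345)],(285,200,425,350))):
    m=cam(n);p=cv2.imread(f"pics/{n}.png");d=np.load(f"pics/{n}.npy")
    mk=np.zeros(d.shape,np.uint8);cv2.fillPoly(mk,[np.array(poly)],1)
    mk=(mk>0)&(p.max(2)<60)
    X,u,v=cloud(m,d,mk)
    k=np.ones(len(X),bool)
    for _ in range(6):
        c=np.median(X[k],0) if _==0 else X[k].mean(0); n_=np.linalg.svd(X[k]-c,full_matrices=False)[2][2]; n_*=np.sign(n_[2]); r=(X-c)@n_; k=abs(r)<max(.004,.5*np.abs(r).std())
    print(n,k.sum(),len(X),"n",n_,"c",n_@c,"tilt",np.degrees(np.arccos(n_[2])),"yaw",np.degrees(np.arctan2(-n_[1],-n_[0])),"rms",r[k].std())
    a,b,e,f=box; ims.append(cv2.resize(p[b:f,a:e],(400,int(400*(f-b)/(e-a))),interpolation=cv2.INTER_CUBIC))
h=max(i.shape[0] for i in ims)
cv2.imwrite("pics/crop.png",np.hstack([cv2.copyMakeBorder(i,0,h-i.shape[0],0,0,cv2.BORDER_CONSTANT) for i in ims]))
E
```

```text
top0 4 4 n [-0.68417582  0.42872403  0.58999929] c -0.30023996532743163 tilt 53.84304249650501 yaw -32.07242822636835 rms 0.0002692230276748364
side0 322 342 n [-0.56208369  0.10239033  0.82071807] c -0.21987746015821213 tilt 34.84326034459026 yaw -10.323917875371087 rms 0.0018190214112633848
```

View pics/crop.png

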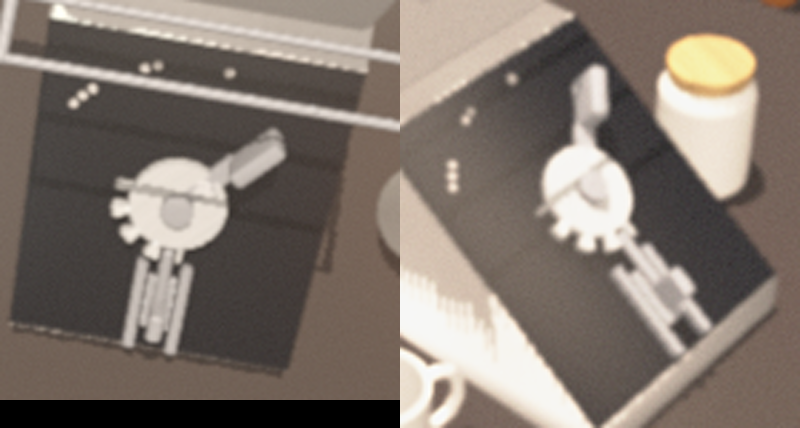

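The crops show the boss top at (331.7,268) in top and (353.2,266.5) in side, and the dot groups along the panel's upper edge. The lever is at its closed angle, with the catch tab below it.

```bash
python3 - <<'E'
from h import *
from scipy.spatial.transform import Rotation as Ro
from scipy.optimize import least_squares
t,s=cam("top0"),cam("side0")
P={'boss':((331.7,268),(353.2,266.5)),'d1':((350.9,217.4),(324.2,227.3)),'d2':((321.6,215.1),(308.5,240.6)),'d3':((296.1,226),(303.2,261.3)),'tab':((325.5,296),(379.5,301.5))}
T={}
for k,(a,b) in P.items():
    X=tri((t,s),(a,b));T[k]=X;print(k,X.round(4),(proj(t,X)-a).round(1),(proj(s,X)-b).round(1))
def frame(yaw): return (Ro.from_euler('z',yaw,degrees=True)*Ro.from_euler('y',-35,degrees=True)).as_matrix()
loc={'boss':(0,0,.028)}
for k,a in (('d1',-10),('d2',20),('d3',50)): loc[k]=(.113*np.cos(np.radians(a)),.113*np.sin(np.radians(a)),0)
def res(p):
    F=frame(p[3]);h=np.array([p[0],p[1],p[2]])
    return np.concatenate([np.concatenate([proj(m,h+F@np.array(l))-P[k][i] for i,m in enumerate((t,s))]) for k,l in loc.items()])
r=least_squares(res,[*T['boss'],-10]);print(r.x,r.fun.round(1))
F=frame(r.x[3]);h=r.x[:3]
for k in T: print(k,(F.T@(T[k]-h)).round(4))
# rack rod at z=.365
z=np.array([0,0,1.])
a,b=onplane(t,266,210,z,.365),onplane(t,429,238,z,.365);print('rack',a,b,(a+b)/2,np.degrees(np.arctan2(-(a-b)[0],(a-b)[1])))
st=np.array([h[0],h[1],0]);print('rack pred',st+Ro.from_euler('z',r.x[3],degrees=True).apply([.04,0,.365]))
E
```

```text
boss [ 0.5626 -0.0041  0.137 ] [0.3 0.7] [-0.7 -0.1]
d1 [ 0.6606 -0.042   0.1876] [-0. -0.] [0. 0.]
d2 [0.6677 0.0165 0.183 ] [-0.1 -0.2] [0.2 0. ]
d3 [0.6498 0.0684 0.1654] [-0.1 -0.2] [0.2 0. ]
tab [0.4975 0.0035 0.0672] [2.  4.7] [-4.9 -0.5]
[ 5.75913656e-01 -5.42140119e-03  1.20796498e-01 -1.12097850e+01] [-0.3  1.7  0.  -1.6  0.  -0.2 -0.3  0.8  0.4 -0.5 -0.   0.1  0.2 -0.6
 -0.2  0.8]
boss [-0.0016 -0.0013  0.0209]
d1 [ 0.1122 -0.0194  0.003 ]
d2 [0.106  0.0394 0.0018]
d3 [0.0732 0.0868 0.0032]
tab [-0.0952 -0.0065  0.0012]
rack [0.64168343 0.1134261  0.365     ] [ 0.59045866 -0.14642385  0.365     ] [ 0.61607105 -0.01649887  0.365     ] -11.151849799606769
rack pred [ 0.61515053 -0.01319748  0.365     ]
```

```bash
cat > plan.py <<'E'
from h import *
from scipy.spatial.transform import Rotation as Ro, Slerp
from station import read_state
import json
def panel():
    p=json.load(open("panel.json")); F=(Ro.from_euler('z',p['yaw'],degrees=True)*Ro.from_euler('y',-35,degrees=True)).as_matrix()
    return np.array(p['hub']),F
def goal(loc,ang=0):  # TCP at panel-local loc, tool x at ang (deg about normal) from up-slope, tool z into the panel
    h,F=panel(); return h+F@np.array(loc), Ro.from_matrix(F)*Ro.from_euler('z',ang,degrees=True)*Ro.from_euler('x',180,degrees=True)
def cur():
    s=read_state(); return np.array(s['position']),Ro.from_euler('xyz',s['eef_rot'],degrees=True)
def rows(start,end,n,g,dig=3):
    p,R=start; sl=Slerp([0,1],Ro.concatenate([R,end[1]])); out=[]
    for i in range(1,n+1):
        P=start[0]+(end[0]-start[0])*i/n
        tv=((R.inv()*sl(i/n)).as_rotvec()/np.pi).round(dig); sv=(R.inv().apply(P-p)/.1).round(dig)
        out.append(' '.join(f'{x+0:g}' for x in [*tv,*sv,g])); p=p+R.apply(sv*.1); R=R*Ro.from_rotvec(tv*np.pi)
    print('; '.join(out)); return p,R
def local(): 
    h,F=panel(); p,R=cur(); return (F.T@(p-h)).round(4),(Ro.from_matrix(F).inv()*R*Ro.from_euler('x',180,degrees=True)).as_rotvec(degrees=True).round(2)
E
echo '{"hub":[0.5755,-0.0054,0.123],"yaw":-11.2}' > panel.json
python3 - <<'E'
from plan import *
a=cur(); g=goal((-.06,0,.17)); print(a[0],g[0])
m=((a[0]+g[0])/2+[0.02,0,.05], Slerp([0,1],Ro.concatenate([a[1],g[1]]))(.5))
b=rows(a,m,6,1); rows(b,g,6,1)
E
```

```text
[ 0.1796076  -0.51957314  0.17045373] [0.43163595 0.02308585 0.22784126]
-0.004 0.016 0.014 0.378 -0.348 -0.131 1; -0.005 0.016 0.013 0.368 -0.363 -0.116 1; -0.004 0.015 0.014 0.359 -0.376 -0.104 1; -0.004 0.016 0.013 0.346 -0.39 -0.093 1; -0.004 0.016 0.014 0.335 -0.403 -0.08 1; -0.005 0.016 0.013 0.32 -0.417 -0.068 1
-0.004 0.016 0.014 0.193 -0.44 0.079 1; -0.005 0.016 0.013 0.169 -0.449 0.082 1; -0.004 0.015 0.014 0.147 -0.457 0.084 1; -0.004 0.016 0.014 0.122 -0.463 0.084 1; -0.004 0.016 0.013 0.098 -0.47 0.083 1; -0.005 0.016 0.014 0.074 -0.474 0.082 1
```

Request:
{"method": "play_rows", "body": {"series": "-0.004 0.016 0.014 0.378 -0.348 -0.131 1; -0.005 0.016 0.013 0.368 -0.363 -0.116 1; -0.004 0.015 0.014 0.359 -0.376 -0.104 1; -0.004 0.016 0.013 0.346 -0.39 -0.093 1; -0.004 0.016 0.014 0.335 -0.403 -0.08 1; -0.005 0.016 0.013 0.32 -0.417 -0.068 1"}}

```text
time: 0.85
position: [0.326, -0.2469, 0.2497]
eef_rot: [177.5, -17.6, 4.6]
ft_force: [0.8, 0.4, 0.5]
width: 1.001
finger_force: 0.0
```

Request:
{"method": "play_rows", "body": {"series": "-0.004 0.016 0.014 0.193 -0.44 0.079 1; -0.005 0.016 0.013 0.169 -0.449 0.082 1; -0.004 0.015 0.014 0.147 -0.457 0.084 1; -0.004 0.016 0.014 0.122 -0.463 0.084 1; -0.004 0.016 0.013 0.098 -0.47 0.083 1; -0.005 0.016 0.014 0.074 -0.474 0.082 1; 0 0 0 0 0 0 1; 0 0 0 0 0 0 1"}}

```text
time: 1.85
position: [0.4261, 0.0076, 0.2279]
eef_rot: [179.3, -33.9, -10.3]
ft_force: [-0.3, -0.5, 0.2]
width: 1.0
finger_force: 0.0
```

```bash
python3 - <<'E'
from plan import *
from station import *
print(local(), read_state()['joint_positions'].round(1))
m=camera_model("wrist"); p,d=grab_frame("wrist"); cv2.imwrite("pics/w1.png",p); np.save("pics/w1.npy",d); np.savez("pics/w1cam.npz",**m)
E
```

```text
(array([-0.0619, -0.0162,  0.1715]), array([-0.14,  1.11,  0.77])) [  1.1 -23.7 125.1  -9.7  45.8 106.3]
```

View pics/w1.png

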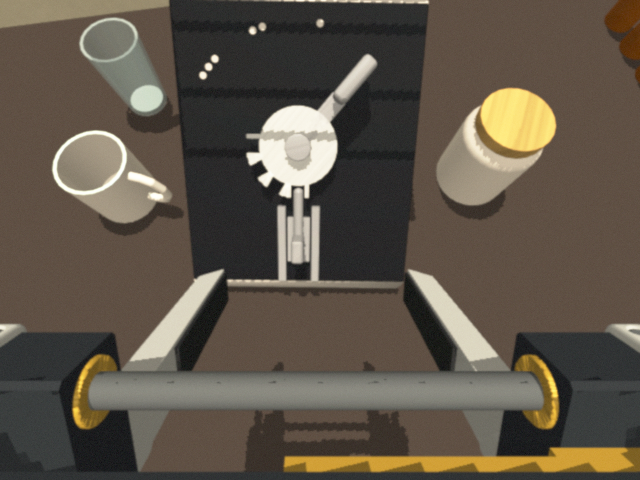

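The wrist view shows the boss at (298,147), the dots at (320,23), (257,28) and (209,67), the tab near (298,250), and the rails at columns 282 and 315. I'll refine the panel pose from all three views.

```bash
python3 - <<'E'
from plan import *
from scipy.optimize import least_squares
w,t,s=cam("w1"),cam("top0"),cam("side0")
p=cv2.imread("pics/w1.png"); g=cv2.cvtColor(p,cv2.COLOR_BGR2GRAY)
dots=[]
n,l,st,c=cv2.connectedComponentsWithStats((g>120).astype(np.uint8)[5:90,190:345])
print([( (c[i]+[190,5]).round(1).tolist(),int(st[i,4])) for i in range(1,n)])
P=[((-10,.113,0),w,(320,23)),((20,.113,0),w,(257.5,28.5)),((50,.113,0),w,(209,67)),
((0,0,.028),w,(298,147)),((0,0,.028),t,(331.7,268)),((0,0,.028),s,(353.2,266.5)),
((-10,.113,0),t,(350.9,217.4)),((20,.113,0),t,(321.6,215.1)),((50,.113,0),t,(296.1,226)),
((-10,.113,0),s,(324.2,227.3)),((20,.113,0),s,(308.5,240.6)),((50,.113,0),s,(303.2,261.3))]
def FR(y): return (Ro.from_euler('z',y,degrees=True)*Ro.from_euler('y',-35,degrees=True)).as_matrix()
def res(x):
    F=FR(x[3]); o=[]
    for (a,r,z),m,uv in P:
        a=np.radians(a); o+=list(proj(m,x[:3]+F@np.array([r*np.cos(a),r*np.sin(a),z]))-uv)
    return np.array(o)
for loss in("linear","soft_l1"):
    r=least_squares(res,[.5755,-.0054,.123,-11],loss=loss);print(r.x.round(4),res(r.x).round(1))
x=r.x; F=FR(x[3]); json.dump({"hub":x[:3].round(4).tolist(),"yaw":round(x[3],2)},open("panel.json","w"))
h=x[:3]
for k,uv in (('rails',(298.5,243)),('tab top',(298,250))):
    for z in(.008,.043): X=onplane(w,*uv,F[:,2],F[:,2]@h+z); print(k,z,(F.T@(X-h)).round(4))
for loc in ((-.088,0,.043),(-.112,0,.043),(-.088,0,0.008),(-.112,0,.008)): print(loc,proj(w,h+F@np.array(loc)).round(1))
print('cam',(F.T@(-w['R'].T@w['t']-h)).round(3)); X,u,v=cloud(w,np.load("pics/w1.npy"),(g>100)&(np.arange(640)>288)&(np.arange(640)<308)&(np.arange(480)[:,None]>180)&(np.arange(480)[:,None]<285))
L=(X-h)@F; 
for vv in range(186,284,6): print(vv,L[v==vv].mean(0).round(4) if (v==vv).any() else None,end=' ')
print(local())
E
```

```text
[([319.6, 22.5], 48), ([261.9, 26.4], 46), ([252.1, 30.3], 49), ([214.4, 58.3], 55), ([208.1, 66.4], 54), ([202.5, 74.9], 56), ([341.4, 85.6], 54)]
[ 5.75400e-01 -3.70000e-03  1.23800e-01 -1.10412e+01] [ 0.   0.4  0.5  0.2  0.6 -0.   0.2 -0.2 -1.   1.8 -0.  -2.1 -0.8 -0.2
 -0.6 -0.5 -0.8 -0.5 -0.5  0.2 -0.2 -0.4 -0.4  0.3]
[ 5.74900e-01 -3.70000e-03  1.24400e-01 -1.10103e+01] [ 0.   0.2  0.4  0.1  0.4 -0.   0.3 -0.1 -1.   2.   0.1 -2.2 -0.8 -0.1
 -0.6 -0.3 -0.8 -0.3 -0.4  0.1 -0.1 -0.5 -0.2  0.2]
rails 0.008 [-0.1027  0.0009  0.008 ]
rails 0.043 [-0.0912 -0.0005  0.043 ]
tab top 0.008 [-0.1108  0.0015  0.008 ]
tab top 0.043 [-0.0985  0.      0.043 ]
(-0.088, 0, 0.043) [298.  239.9]
(-0.112, 0, 0.043) [298.1 262.8]
(-0.088, 0, 0.008) [299.3 230. ]
(-0.112, 0, 0.008) [299.4 251.1]
cam [ 0.021 -0.015  0.383]
186 [-0.0407  0.0005  0.0073] 192 [-0.0455  0.0006  0.0155] 198 [-0.052  -0.0005  0.0139] 204 [-0.0575  0.0014  0.0177] 210 [-0.0633  0.0008  0.0197] 216 [-0.0716  0.0017  0.0117] 222 [-0.0774  0.0013  0.0147] 228 [-0.0839  0.0011  0.0147] 234 [-0.0904  0.0011  0.0151] 240 [-0.0929  0.0006  0.0279] 246 [-0.0977  0.0003  0.0331] 252 [-0.1041  0.0004  0.0331] 258 [-0.1107  0.0004  0.0328] 264 None 270 None 276 None 282 [-0.1546  0.0022 -0.0049] (array([-0.0617, -0.0179,  0.1698]), array([-0.3 ,  1.09,  0.53]))
```

Request:
{"method": "play_rows", "body": {"series": "0 0 -0.056 0 0 0 1; 0 0 -0.056 0 0 0 1; 0 0 -0.056 0 0 0 1; 0 0 -0.056 0 0 0 1; 0 0 -0.056 0 0 0 1; 0 0 -0.056 0 0 0 1; 0 0 -0.056 0 0 0 1; 0 0 -0.056 0 0 0 1; 0 0 -0.056 0 0 0 1"}}

```text
time: 3.02
position: [0.4262, 0.0062, 0.2282]
eef_rot: [146.1, 1.1, 80.0]
ft_force: [-1.0, -0.7, -0.2]
width: 0.999
finger_force: 0.0
```

Request:
{"method": "play_rows", "body": {"series": "0 0 -0.056 0 0 0 1; 0 0 -0.056 0 0 0 1; 0 0 -0.056 0 0 0 1; 0 0 -0.056 0 0 0 1; 0 0 -0.056 0 0 0 1; 0 0 -0.056 0 0 0 1; 0 0 -0.056 0 0 0 1; 0 0 -0.056 0 0 0 1; 0 0 -0.05 0 0 0 1; 0 0 0 0 0 0 1"}}

```text
time: 4.28
position: [0.4263, 0.0065, 0.2282]
eef_rot: [-179.2, 33.9, 169.9]
ft_force: [-1.0, 0.2, -0.3]
width: 0.997
finger_force: 0.0
```

```bash
python3 - <<'E'
from plan import *
print(local(), read_state()['joint_positions'].round(1))
a=cur(); b=rows(a,goal((-.1,0.0003,.075),180),4,.6); rows(b,goal((-.1,0.0003,.014),180),3,.6)
E
```

```text
(array([-0.0616, -0.0184,  0.1698]), array([  -1.66,   -0.53, -179.27])) [  0.9 -23.7 125.1  -9.8  45.8 -73.9]
0 -0.001 0.001 0.091 0.049 0.239 0.6; -0.001 -0.002 0.001 0.092 0.049 0.238 0.6; 0 -0.001 0.001 0.094 0.048 0.238 0.6; -0.001 -0.002 0.001 0.094 0.048 0.237 0.6
0 0 0 0 0 0.203 0.6; 0 0 0 0 0 0.204 0.6; 0 0 0 0 0 0.203 0.6
```

Request:
{"method": "play_rows", "body": {"series": "0 -0.001 0.001 0.091 0.049 0.239 0.6; -0.001 -0.002 0.001 0.092 0.049 0.238 0.6; 0 -0.001 0.001 0.094 0.048 0.238 0.6; -0.001 -0.002 0.001 0.094 0.048 0.237 0.6; 0 0 0 0 0 0 0.6; 0 0 0 0 0 0 0.6"}}

```text
time: 5.03
position: [0.4526, 0.0214, 0.1293]
eef_rot: [179.9, 35.1, 169.0]
ft_force: [-1.0, 0.7, 0.3]
width: 0.6
finger_force: 0.0
```

```bash
python3 - <<'E'
from plan import *
from station import *
print(local(), read_state()['joint_positions'].round(1))
rows(cur(),goal((-.1,0.0003,.014),180),3,.6)
m=camera_model("wrist"); p,d=grab_frame("wrist"); cv2.imwrite("pics/w2.png",p); np.save("pics/w2.npy",d); np.savez("pics/w2cam.npz",**m)
w=cam("w2");h,F=panel()
for loc in ((-.088,0,.043),(-.112,0.006,.043),(-.112,-.006,.043)): print(loc,proj(w,h+F@np.array(loc)).round(1))
E
```

```text
(array([-0.0994,  0.0012,  0.0756]), array([ 8.0000e-02,  1.2000e-01, -1.7998e+02])) [  3.6 -11.5 131.3 -18.3  27.2 -61.6]
0 0 0 0.002 -0.003 0.205 0.6; 0 0 0 0.002 -0.004 0.206 0.6; 0 0 0 0.002 -0.003 0.205 0.6
(-0.088, 0, 0.043) [312.3 262.9]
(-0.112, 0.006, 0.043) [320.7 230.9]
(-0.112, -0.006, 0.043) [303.7 230.9]
```

View pics/w2.png

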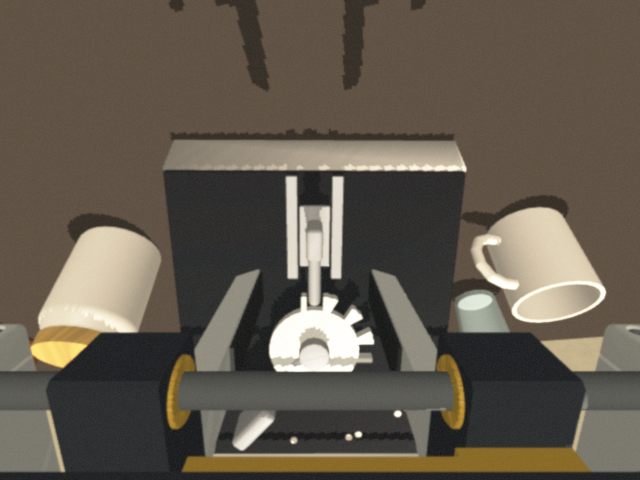

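The wrist view shows the tab at about columns 307–322, rows 206–265, centred between the open fingers. Joint 5 is getting low, so I'll tilt the tool 15° towards vertical for the catch.

```bash
cat >> plan.py <<'E'
def goalt(loc,ang=180,tilt=15):
    h,F=panel(); return h+F@np.array(loc), Ro.from_matrix(F)*Ro.from_euler('y',tilt,degrees=True)*Ro.from_euler('z',ang,degrees=True)*Ro.from_euler('x',180,degrees=True)
E
python3 - <<'E'
from plan import *
rows(cur(),goalt((-.1,0.0008,.0155)),6,.5)
E
```

```text
0 0.014 0 0.002 -0.001 0.1 0.5; 0 0.014 0 -0.003 -0.001 0.101 0.5; 0 0.014 0 -0.008 -0.001 0.1 0.5; 0 0.014 0 -0.011 -0.001 0.1 0.5; 0 0.014 0 -0.016 -0.002 0.099 0.5; 0 0.014 0 -0.021 -0.001 0.098 0.5
```

Request:
{"method": "play_rows", "body": {"series": "0 0.014 0 0.002 -0.001 0.1 0.5; 0 0.014 0 -0.003 -0.001 0.101 0.5; 0 0.014 0 -0.008 -0.001 0.1 0.5; 0 0.014 0 -0.011 -0.001 0.1 0.5; 0 0.014 0 -0.016 -0.002 0.099 0.5; 0 0.014 0 -0.021 -0.001 0.098 0.5; 0 0 0 0 0 0 0.5"}}

```text
time: 5.95
position: [0.4861, 0.0146, 0.0792]
eef_rot: [180.0, 19.9, 169.1]
ft_force: [-0.2, 1.1, 0.1]
width: 0.498
finger_force: 0.0
```

```bash
python3 - <<'E'
from plan import *
print(local(), read_state()['joint_positions'].round(1))
E
```

```text
(array([-0.1002,  0.001 ,  0.015 ]), array([-2.3570e+01,  1.3000e-01, -1.7835e+02])) [ -0.4   4.2 118.9  -5.8  37.5 -75.5]
```

Request:
{"method": "play_rows", "body": {"series": "0 0 0 0 0 0 0; 0 0 0 0 0 0 0; 0 0 0 0 0 0 0; 0 0 0 0 0 0 0; 0 0 0 0 0 0 0; 0 0 0 0 0 0 0"}}

```text
time: 6.7
position: [0.4854, 0.0149, 0.0784]
eef_rot: [-180.0, 19.9, 169.2]
ft_force: [-0.2, -0.0, 0.2]
width: 0.004
finger_force: 0.0
```

```bash
python3 - <<'E'
from plan import *
print(local()); a=cur(); h,F=panel(); rows(a,(a[0]-F[:,0]*.020,a[1]),6,0)
E
```

```text
(array([-0.1012,  0.0011,  0.0148]), array([-2.3650e+01,  1.3000e-01, -1.7827e+02]))
0 0 0 0.032 0 0.009 0; 0 0 0 0.032 0 0.008 0; 0 0 0 0.033 0 0.009 0; 0 0 0 0.032 0 0.009 0; 0 0 0 0.032 0 0.008 0; 0 0 0 0.032 0.001 0.009 0
```

```bash
python3 - <<'E'
from plan import *
from station import *
for n in("side","wrist"):
    m=camera_model(n); p,d=grab_frame(n); cv2.imwrite(f"pics/{n}3.png",p); np.save(f"pics/{n}3.npy",d); np.savez(f"pics/{n}3cam.npz",**m)
a=cv2.imread("pics/side3.png")[230:350,310:450]; b=cv2.imread("pics/wrist3.png")[150:450,160:510]
cv2.imwrite("pics/c3.png",np.hstack([cv2.resize(a,(420,360),interpolation=cv2.INTER_CUBIC),cv2.resize(b,(380,360))]))
w=cam("side3"); print(proj(w,cur()[0]), proj(cam("wrist3"),cur()[0]))
E
```

```text
[377.50955849 302.14716471] [313.77303605 264.26257675]
```

View pics/c3.png

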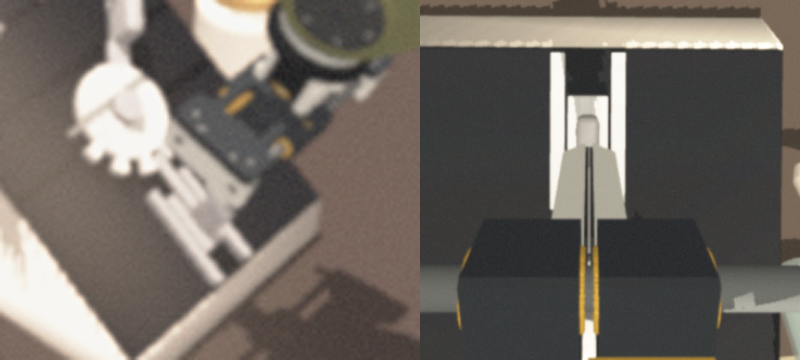

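```bash
python3 - <<'E'
from plan import *
w=cam("wrist3");h,F=panel();N=F[:,2]
for uv in ((314,246),(314,252),(314,270)):
    print(uv,[(F.T@(onplane(w,*uv,N,N@h+z)-h)).round(4) for z in(.008,.043)])
print('cam',(F.T@(-w['R'].T@w['t']-h)).round(3))
d=np.load("pics/wrist3.npy"); X,u,v=cloud(w,d,np.ones(d.shape,bool)); L=(X-h)@F
for vv in range(226,312,5):
    k=(v==vv)&(abs(u-314)<6); print(vv,np.median(L[k],0).round(4) if k.any() else None)
k=(v>225)&(v<245)&(abs(u-200)<30); print('panel',np.median(L[k],0))
p=cv2.imread("pics/wrist3.png")[200:320,234:394]; cv2.imwrite("pics/c4.png",cv2.resize(p,(800,600),interpolation=cv2.INTER_CUBIC))
E
```

```text
(314, 246) [array([-0.1124,  0.0013,  0.008 ]), array([-0.1139,  0.0013,  0.043 ])]
(314, 252) [array([-0.1085,  0.0013,  0.008 ]), array([-0.1106,  0.0013,  0.043 ])]
(314, 270) [array([-0.0969,  0.0013,  0.008 ]), array([-0.1007,  0.0013,  0.043 ])]
cam [-0.122  0.002  0.243]
226 [-0.1254  0.0012  0.0013]
231 [-0.1221  0.0012  0.0103]
236 [-0.1189  0.0012  0.0098]
241 [-0.1157  0.0012  0.0101]
246 [-0.1133  0.0013  0.0296]
251 [-0.1112  0.0013  0.044 ]
256 [-0.1084  0.0013  0.0441]
261 [-0.1057  0.0013  0.0439]
266 [-0.1029  0.0013  0.0439]
271 [-0.1007  0.0011  0.0489]
276 [-0.0992  0.0014  0.0577]
281 [-0.0974  0.0014  0.063 ]
286 [-0.0958  0.0014  0.0689]
291 [-0.0943  0.0014  0.0743]
296 [-0.093   0.0014  0.08  ]
301 [-0.0915  0.0014  0.0838]
306 [-0.0903  0.0014  0.0888]
311 [-0.0892  0.0014  0.0934]
panel [-0.11925749 -0.07445023  0.00152067]
```

View pics/c4.png

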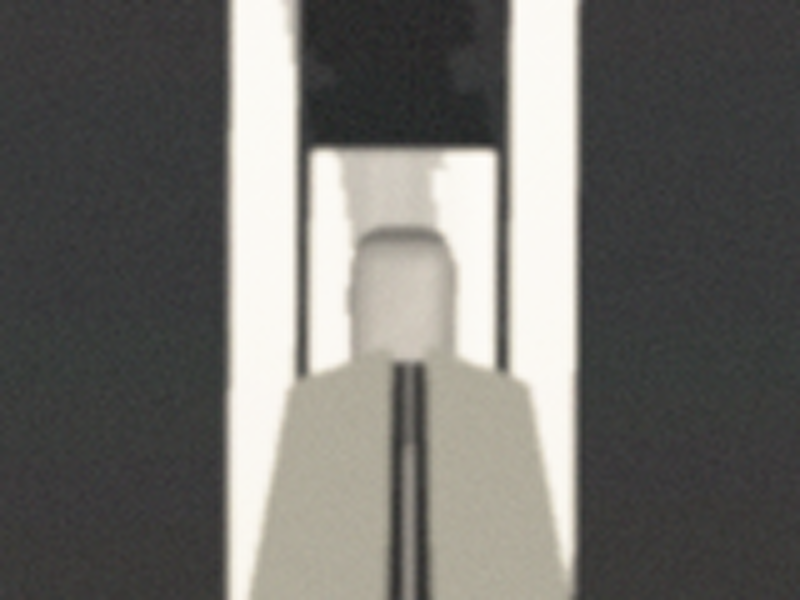

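The crop shows the shut fingertips ending on top of the tab at about (314,273) instead of around it. They look about 32 mm short of the reported TCP. I'll check this against the earlier open-finger view.

```bash
python3 - <<'E'
from plan import *
for n,tcp,R in (("w2",(-.0994,.0012,.0756),goal((0,0,0),180)[1]),("w1",(-.0617,-.0179,.1698),None),("wrist3",None,cur()[1])):
    w=cam(n);h,F=panel();d=np.load(f"pics/{n}.npy"); 
    if R is None: R=goal((0,0,0),0)[1]
    T=cur()[0] if tcp is None else h+F@np.array(tcp)
    X,u,v=cloud(w,d,np.ones(d.shape,bool)); Q=R.inv().apply(X-T)
    k=(abs(Q[:,0])<.02)&(abs(Q[:,1])<.07)&(Q[:,2]<.03)&(Q[:,2]>-.1)&(abs(u-320)<130)&(v<330)
    print(n,'front-most tool-z percentiles of near pts',np.percentile(Q[k,2],[50,90,98,99.5]).round(4))
    hz,e=np.histogram(Q[k,2],bins=np.arange(-.1,.03,.01)); print(hz)
    for vv in range(268,320,6):
        kk=k&(v==vv)&(Q[:,1]<-.0 if n!='wrist3' else True); print(vv,np.median(Q[kk],0).round(3) if kk.any() else None,end=' ')
    c=R.inv().apply(-w['R'].T@w['t']-T);print('camtool',c.round(3), proj(w,T).round(1))
E
```

```text
w2 front-most tool-z percentiles of near pts [-0.0708 -0.0458 -0.0382 -0.0359]
[539 898 872 784 654 541 158   0   0   0   0   0]
268 None 274 [ 0.01  -0.031 -0.042] 280 [ 0.01  -0.032 -0.049] 286 [ 0.01  -0.031 -0.056] 292 [ 0.01  -0.031 -0.063] 298 [ 0.01  -0.03  -0.069] 304 [ 0.01  -0.031 -0.075] 310 [ 0.01 -0.03 -0.08] 316 [ 0.01  -0.03  -0.085] camtool [ 0.08   0.001 -0.215] [313.8 263.8]
w1 front-most tool-z percentiles of near pts [-0.0635 -0.0432 -0.0374 -0.0357]
[ 90 510 791 911 831 670 212   0   0   0   0   0]
268 None 274 [ 0.009 -0.053 -0.042] 280 [ 0.009 -0.053 -0.049] 286 [ 0.009 -0.052 -0.056] 292 [ 0.009 -0.05  -0.062] 298 [ 0.008 -0.049 -0.066] 304 [ 0.006 -0.049 -0.069] 310 [ 0.005 -0.049 -0.071] 316 [ 0.004 -0.049 -0.075] camtool [ 0.083 -0.003 -0.213] [318.  261.8]
wrist3 front-most tool-z percentiles of near pts [0.0105 0.0176 0.0192 0.0199]
[ 484  772  605  588  439  350   70  501   15   17 3483 8222]
268 [-0.007 -0.     0.012] 274 [-0.011 -0.     0.011] 280 [-0.015  0.     0.01 ] 286 [-0.018  0.001  0.008] 292 [ 0.01   0.    -0.063] 298 [ 0.01   0.001 -0.069] 304 [ 0.01   0.001 -0.075] 310 [ 0.01   0.001 -0.081] 316 [ 0.01   0.001 -0.086] camtool [ 0.08   0.001 -0.215] [313.8 264.3]
```

The wrist depth puts the real fingertips 35 mm behind the reported TCP in all three poses. I'll open, go 31 mm deeper along the tool while watching the force, and close again.

Request:
{"method": "play_rows", "body": {"series": "0 0 0 0 0 0 0.5; 0 0 0 0 0 0 0.5; 0 0 0 0 0 0 0.5; 0 0 0 0 0 0 0.5; 0 0 0 0 0 0.1 0.5; 0 0 0 0 0 0.08 0.5; 0 0 0 0 0 0.07 0.5; 0 0 0 0 0 0.06 0.5; 0 0 0 0 0 0 0.5"}}

```text
time: 7.92
position: [0.4956, 0.0129, 0.0488]
eef_rot: [-180.0, 19.8, 169.2]
ft_force: [0.2, -0.6, 0.5]
width: 0.499
finger_force: 0.0
```

Request:
{"method": "play_rows", "body": {"series": "0 0 0 0 0 0 0; 0 0 0 0 0 0 0; 0 0 0 0 0 0 0; 0 0 0 0 0 0 0; 0 0 0 0 0 0 0"}}

```text
time: 8.55
position: [0.4957, 0.0123, 0.0495]
eef_rot: [-179.9, 19.9, 169.2]
ft_force: [-2.6, -7.3, 3.6]
width: 0.126
finger_force: 30.0
```

```bash
python3 - <<'E'
from plan import *
print(local(), read_state()['joint_positions'].round(1)); a=cur(); h,F=panel(); rows(a,(a[0]-F[:,0]*.020,a[1]),6,0)
E
```

```text
(array([-0.1092,  0.0005, -0.015 ]), array([-2.3650e+01,  5.0000e-02, -1.7827e+02])) [ -0.7   8.5 118.9  -6.4  33.2 -75.1]
0 0 0 0.032 0 0.009 0; 0 0 0 0.032 0 0.008 0; 0 0 0 0.033 0 0.009 0; 0 0 0 0.032 0 0.009 0; 0 0 0 0.032 0 0.008 0; 0 0 0 0.032 0.001 0.009 0
```

Gripped: the opening of 11.8 mm matches the tab's 12 mm, which confirms the TCP offset. Now I'll draw the catch back about 19 mm.

Request:
{"method": "play_rows", "body": {"series": "0 0 0 0.032 0 0.009 0; 0 0 0 0.032 0 0.008 0; 0 0 0 0.032 0 0.009 0; 0 0 0 0.032 0 0.009 0; 0 0 0 0.032 0 0.008 0; 0 0 0 0.032 0 0.009 0; 0 0 0 0 0 0 0"}}

```text
time: 9.43
position: [0.4797, 0.0154, 0.038]
eef_rot: [-180.0, 19.9, 169.2]
ft_force: [-1.9, -5.8, 3.5]
width: 0.129
finger_force: 30.0
```

```bash
python3 - <<'E'
from plan import *
print(local(), read_state()['joint_positions'].round(1))
E
```

```text
(array([-0.1291,  0.0006, -0.015 ]), array([-2.3640e+01,  7.0000e-02, -1.7827e+02])) [ -0.2   7.9 121.6  -7.   31.1 -74. ]
```

```bash
cat >> plan.py <<'E'
OFF=.0345
def tip(loc,ang=180,tilt=0):  # goal with the real fingertip at loc
    p,R=goalt(loc,ang,tilt); return p+R.apply([0,0,OFF]),R
def tloc():
    h,F=panel(); p,R=cur(); return (F.T@(p-R.apply([0,0,OFF])-h)).round(4), (Ro.from_matrix(F).inv()*R*Ro.from_euler('x',180,degrees=True)).as_euler('ZYX',degrees=True).round(2)
E
python3 - <<'E'
from plan import *
print(tloc())
a=np.radians(-40); r=.077
b=rows(cur(),tip((-.10,0,.08),180,15),4,.5)
print(); b=rows(b,tip((r*np.cos(a),r*np.sin(a),.08),140,0),9,.5)
E
```

```text
(array([-0.1201,  0.0006,  0.0183]), array([-1.7982e+02, -1.5110e+01, -7.0000e-02]))
0 0 0 -0.009 -0.001 -0.162 0.5; 0 0 0 -0.008 -0.002 -0.162 0.5; 0 0 0.001 -0.009 -0.001 -0.162 0.5; 0 -0.001 0 -0.008 -0.002 -0.163 0.5

-0.003 -0.009 0.025 -0.181 -0.055 -0.047 0.5; -0.003 -0.009 0.024 -0.185 -0.04 -0.042 0.5; -0.004 -0.008 0.025 -0.189 -0.026 -0.037 0.5; -0.003 -0.009 0.024 -0.192 -0.01 -0.032 0.5; -0.003 -0.009 0.025 -0.192 0.005 -0.027 0.5; -0.003 -0.009 0.024 -0.193 0.02 -0.022 0.5; -0.003 -0.009 0.025 -0.191 0.034 -0.016 0.5; -0.004 -0.009 0.024 -0.187 0.05 -0.01 0.5; -0.003 -0.009 0.025 -0.184 0.063 -0.004 0.5
```

Request:
{"method": "play_rows", "body": {"series": "0 0 0 0 0 0 0.5; 0 0 0 0 0 0 0.5; 0 0 0 0 0 0 0.5; 0 0 0 -0.009 -0.001 -0.162 0.5; 0 0 0 -0.008 -0.002 -0.162 0.5; 0 0 0.001 -0.009 -0.001 -0.162 0.5; 0 -0.001 0 -0.008 -0.002 -0.163 0.5"}}

```text
time: 10.3
position: [0.461, 0.019, 0.1006]
eef_rot: [179.9, 20.1, 169.0]
ft_force: [1.0, -0.4, -0.8]
width: 0.502
finger_force: 0.0
```

Request:
{"method": "play_rows", "body": {"series": "-0.003 -0.009 0.025 -0.181 -0.055 -0.047 0.5; -0.003 -0.009 0.024 -0.185 -0.04 -0.042 0.5; -0.004 -0.008 0.025 -0.189 -0.026 -0.037 0.5; -0.003 -0.009 0.024 -0.192 -0.01 -0.032 0.5; -0.003 -0.009 0.025 -0.192 0.005 -0.027 0.5; -0.003 -0.009 0.024 -0.193 0.02 -0.022 0.5; -0.003 -0.009 0.025 -0.191 0.034 -0.016 0.5; -0.004 -0.009 0.024 -0.187 0.05 -0.01 0.5; -0.003 -0.009 0.025 -0.184 0.063 -0.004 0.5; 0 0 0 0 0 0 0.5"}}

```text
time: 11.55
position: [0.5876, -0.0562, 0.1955]
eef_rot: [155.7, 26.1, 123.3]
ft_force: [0.0, -0.1, 0.4]
width: 0.499
finger_force: 0.0
```

```bash
python3 - <<'E'
from plan import *
from station import *
print(tloc(), read_state()['joint_positions'].round(1))
a=np.radians(-40); r=.077
rows(cur(),tip((r*np.cos(a),r*np.sin(a),.018),140,0),5,.5)
m=camera_model("wrist"); p,d=grab_frame("wrist"); cv2.imwrite("pics/w5.png",p); np.savez("pics/w5cam.npz",**m); w=cam("w5"); h,F=panel()
for r in(.055,.1): print(proj(w,h+F@np.array([r*np.cos(a),r*np.sin(a),.046])).round(1))
X,u,v=cloud(w,d,np.ones(d.shape,bool)); L=(X-h)@F; k=(L[:,2]>.04)&(L[:,2]<.05)&(np.hypot(L[:,0]-.061,L[:,1]+.051)<.04); q=L[k]; print(len(q),q.mean(0),np.degrees(np.arctan2(q[:,1].mean(),q[:,0].mean())))
# catch state: tab top
k=(L[:,2]>.04)&(L[:,2]<.047)&(abs(L[:,1])<.012)&(L[:,0]<-.07); print('tab',len(L[k]),L[k].min(0) if k.any() else 0,L[k].max(0) if k.any() else 0)
E
```

```text
(array([ 0.0591, -0.0491,  0.0798]), array([ 1.3999e+02,  7.0000e-02, -7.0000e-02])) [ -8.2   1.6 109.6  -2.9  33.8 -45.3]
0 0 0 0 -0.001 0.124 0.5; 0 0 0 0 -0.001 0.123 0.5; 0 0 0 0 -0.001 0.124 0.5; 0 0 0 0 -0.001 0.124 0.5; 0 0 0 0 -0.001 0.123 0.5
[314.  231.2]
[314.1 298.6]
1475 [ 0.05687997 -0.04800644  0.04651784] -40.164216738855366
tab 0 0 0
```

View pics/w5.png

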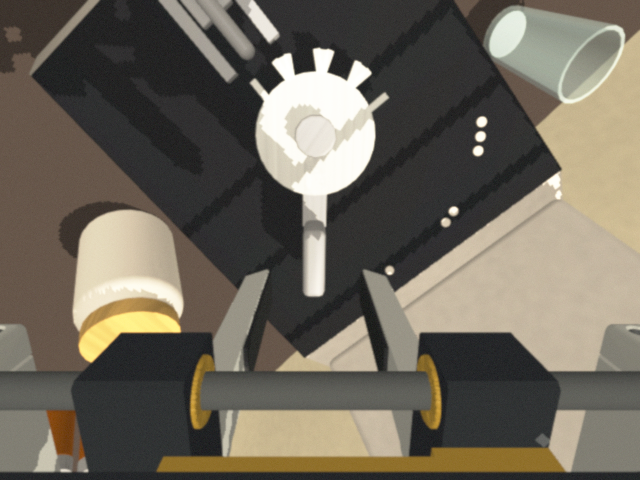

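The view shows the paddle at (314,230–297), centred between the fingers, and the catch tongue clear of the plate near (250,55). Descending and gripping.

Request:
{"method": "play_rows", "body": {"series": "0 0 0 0 -0.001 0.124 0.5; 0 0 0 0 -0.001 0.123 0.5; 0 0 0 0 -0.001 0.124 0.5; 0 0 0 0 -0.001 0.124 0.5; 0 0 0 0 -0.001 0.123 0.5; 0 0 0 0 0 0 0.5"}}

```text
time: 12.35
position: [0.6219, -0.0633, 0.1434]
eef_rot: [155.8, 26.0, 123.3]
ft_force: [-0.8, -0.2, 0.2]
width: 0.501
finger_force: 0.0
```

Request:
{"method": "play_rows", "body": {"series": "0 0 0 0 0 0 0; 0 0 0 0 0 0 0; 0 0 0 0 0 0 0; 0 0 0 0 0 0 0; 0 0 0 0 0 0 0"}}

```text
time: 12.98
position: [0.6219, -0.0632, 0.1448]
eef_rot: [155.7, 26.1, 123.2]
ft_force: [-1.6, -0.4, 2.6]
width: 0.147
finger_force: 30.0
```

```bash
python3 - <<'E'
from plan import *
print(tloc(), read_state()['joint_positions'].round(1))
t,e=tloc(); r=np.hypot(t[0],t[1]); print(r,np.degrees(np.arctan2(t[1],t[0])))
b=cur()
for i in range(1,11):
    a=np.radians(-40+6*i); b=rows(b,tip((r*np.cos(a),r*np.sin(a),t[2]),140+6*i,0),1,0)
E
```

```text
(array([ 0.0588, -0.0495,  0.0182]), array([ 1.3996e+02,  7.0000e-02, -7.0000e-02])) [ -8.4   9.8 108.   -3.2  27.2 -45. ]
0.07686149881442594 -40.09190443825474
0 0 -0.034 0.004 0.081 0 0
0 0 -0.033 0.004 0.081 0 0
0 0 -0.033 0.005 0.08 0 0
0 0.001 -0.034 0.004 0.08 0 0
0 0 -0.033 0.004 0.081 0.001 0
0 0 -0.033 0.004 0.08 0 0
0 0 -0.034 0.004 0.08 0 0
0 0 -0.033 0.004 0.081 0 0
0 0 -0.033 0.005 0.08 0 0
0 0 -0.034 0.004 0.08 0 0
```

Gripped at 13.8 mm, which fits the paddle. Turning the lever 60°.

Request:
{"method": "play_rows", "body": {"series": "0 0 -0.034 0.004 0.081 0 0; 0 0 -0.033 0.004 0.081 0 0; 0 0 -0.033 0.005 0.08 0 0; 0 0 -0.034 0.004 0.08 0 0; 0 0 -0.033 0.004 0.081 0 0; 0 0 0 0 0 0 0"}}

```text
time: 13.72
position: [0.6427, -0.03, 0.1546]
eef_rot: [173.0, 34.5, 156.9]
ft_force: [0.6, -0.9, 2.0]
width: 0.145
finger_force: 30.0
```

Request:
{"method": "play_rows", "body": {"series": "0 0 -0.033 0.004 0.08 0 0; 0 0 -0.034 0.004 0.08 0 0; 0 0 -0.033 0.004 0.081 0 0; 0 0 -0.033 0.005 0.08 0 0; 0 0 -0.034 0.004 0.08 0 0; 0 0 0 0 0 0 0; 0 0 0 0 0 0 0"}}

```text
time: 14.6
position: [0.6473, 0.0089, 0.1525]
eef_rot: [-166.6, 32.8, -167.1]
ft_force: [1.6, 2.6, 2.7]
width: 0.144
finger_force: 30.0
```

```bash
python3 - <<'E'
from plan import *
t,e=tloc(); r=np.hypot(t[0],t[1]); ang=np.degrees(np.arctan2(t[1],t[0])); print(t,e,r,ang)
a=np.radians(20); b=rows(cur(),tip((r*np.cos(a),r*np.sin(a),t[2]),200,0),1,0)
E
```

```text
[0.0723 0.0262 0.0182] [-1.6009e+02  1.2000e-01  1.0000e-02] 0.0769007802301121 19.91945164361998
0 0.001 -0.001 0.001 0.001 0 0
```

Lever at 59.9°. Releasing and returning to the catch.

```bash
python3 - <<'E'
from plan import *
t,e=tloc()
b=rows(cur(),tip((t[0],t[1],.08),200,0),4,.5);print()
b=rows(b,tip((-.1035,0.0005,.08),180,15),8,.5);print()
rows(b,tip((-.1201,0.0005,.0183),180,15),5,.5)
E
```

```text
0 0 0 0 0 -0.155 0.5; 0 0 0 0 0 -0.154 0.5; 0 0.001 0 0 0 -0.155 0.5; 0 0 -0.001 0 0 -0.154 0.5

-0.002 0.01 0.014 0.228 0.049 -0.001 0.5; -0.002 0.011 0.014 0.23 0.039 0.006 0.5; -0.002 0.01 0.014 0.231 0.029 0.014 0.5; -0.001 0.01 0.013 0.231 0.019 0.022 0.5; -0.002 0.01 0.014 0.231 0.009 0.029 0.5; -0.002 0.011 0.014 0.23 -0.002 0.036 0.5; -0.002 0.01 0.014 0.229 -0.011 0.045 0.5; -0.002 0.01 0.014 0.226 -0.022 0.051 0.5

0 0 0 0 0 0.128 0.5; 0 0 0 0 0 0.128 0.5; 0 0 0 0.001 -0.001 0.127 0.5; 0 0 0 0 0 0.128 0.5; 0 0 0 0 0 0.128 0.5
```

Request:
{"method": "play_rows", "body": {"series": "0 0 0 0 0 0 0.5; 0 0 0 0 0 0 0.5; 0 0 0 0 0 0 0.5; 0 0 0 0 0 -0.155 0.5; 0 0 0 0 0 -0.154 0.5; 0 0.001 0 0 0 -0.155 0.5; 0 0 -0.001 0 0 -0.154 0.5"}}

```text
time: 15.48
position: [0.6117, 0.016, 0.2043]
eef_rot: [-166.3, 32.5, -166.7]
ft_force: [-0.2, -1.2, 0.1]
width: 0.498
finger_force: 0.0
```

Request:
{"method": "play_rows", "body": {"series": "-0.002 0.01 0.014 0.228 0.049 -0.001 0.5; -0.002 0.011 0.014 0.23 0.039 0.006 0.5; -0.002 0.01 0.014 0.231 0.029 0.014 0.5; -0.001 0.01 0.013 0.231 0.019 0.022 0.5; -0.002 0.01 0.014 0.231 0.009 0.029 0.5; -0.002 0.011 0.014 0.23 -0.002 0.036 0.5; -0.002 0.01 0.014 0.229 -0.011 0.045 0.5; -0.002 0.01 0.014 0.226 -0.022 0.051 0.5; 0 0 0 0 0 0 0.5"}}

```text
time: 16.6
position: [0.4571, 0.0189, 0.0973]
eef_rot: [-179.9, 19.9, 169.1]
ft_force: [0.5, 0.5, 0.7]
width: 0.5
finger_force: 0.0
```

```bash
python3 - <<'E'
from plan import *
from station import *
print(tloc())
rows(cur(),tip((-.1201,0.0005,.0183),180,15),5,.5)
m=camera_model("wrist"); p,d=grab_frame("wrist"); cv2.imwrite("pics/w6.png",p); np.savez("pics/w6cam.npz",**m); w=cam("w6"); h,F=panel()
X,u,v=cloud(w,d,np.ones(d.shape,bool)); L=(X-h)@F
k=(L[:,2]>.041)&(L[:,2]<.047)&(abs(L[:,1])<.012)&(L[:,0]<-.08); print('tab',k.sum(),L[k].min(0),L[k].max(0))
E
```

```text
(array([-0.1048, -0.0003,  0.08  ]), array([-179.89,  -15.1 ,    0.  ]))
0 0 0 -0.003 0.002 0.127 0.5; 0 0 0 -0.002 0.001 0.127 0.5; 0 0 0 -0.003 0.002 0.127 0.5; 0 0 0 -0.003 0.002 0.127 0.5; 0 -0.001 0.001 -0.003 0.001 0.127 0.5
tab 1115 [-0.28113765 -0.01184365  0.04100478] [-0.10961617  0.0117207   0.0466748 ]
```

View pics/w6.png

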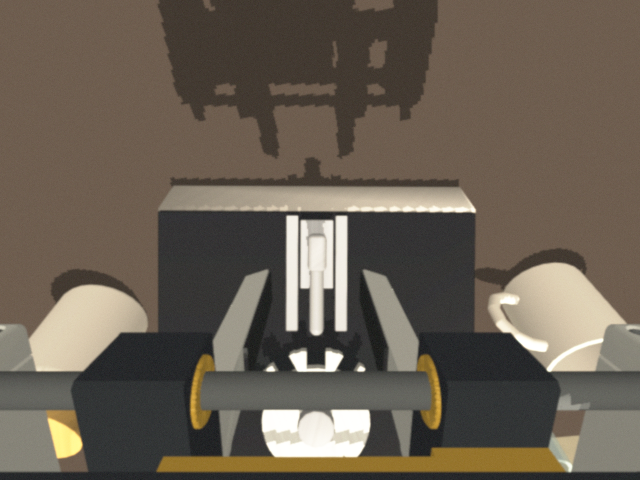

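The view shows the tongue tip at (316,332) in line with a plate notch at (316,357). Descending and gripping.

Request:
{"method": "play_rows", "body": {"series": "0 0 0 -0.003 0.002 0.127 0.5; 0 0 0 -0.002 0.001 0.127 0.5; 0 0 0 -0.003 0.002 0.127 0.5; 0 0 0 -0.003 0.002 0.127 0.5; 0 0 0 -0.003 0.001 0.127 0.5; 0 0 0 0 0 0 0.5"}}

```text
time: 17.4
position: [0.4805, 0.0153, 0.0378]
eef_rot: [-179.9, 19.9, 169.2]
ft_force: [0.3, 0.3, 0.4]
width: 0.502
finger_force: 0.0
```

Request:
{"method": "play_rows", "body": {"series": "0 0 0 0 0 0 0; 0 0 0 0 0 0 0; 0 0 0 0 0 0 0; 0 0 0 0 0 0 0; 0 0 0 0 0 0 0"}}

```text
time: 18.02
position: [0.4809, 0.0151, 0.0391]
eef_rot: [-179.9, 20.0, 169.2]
ft_force: [-3.3, -4.0, 5.2]
width: 0.126
finger_force: 30.0
```

```bash
python3 - <<'E'
from plan import *
print(tloc()); a=cur(); h,F=panel(); rows(a,(a[0]+F[:,0]*.020,a[1]),8,0)
E
```

```text
(array([-0.1185,  0.0005,  0.0185]), array([-179.83,  -14.99,    0.  ]))
0 0 0 -0.024 0 -0.006 0; 0 0 0 -0.024 0 -0.007 0; 0 0 0 -0.024 0 -0.006 0; 0 0 0 -0.025 0 -0.007 0; 0 0 0 -0.024 0 -0.006 0; 0 0 0 -0.024 0 -0.007 0; 0 0 0 -0.024 -0.001 -0.006 0; 0 0 0 -0.024 0 -0.007 0
```

Request:
{"method": "play_rows", "body": {"series": "0 0 0 -0.024 0 -0.006 0; 0 0 0 -0.024 0 -0.007 0; 0 0 0 -0.024 0 -0.006 0; 0 0 0 -0.025 0 -0.007 0; 0 0 0 -0.024 0 -0.006 0; 0 0 0 -0.024 0 -0.007 0; 0 0 0 -0.024 0 -0.006 0; 0 0 0 -0.024 0 -0.007 0; 0 0 0 0 0 0 0"}}

```text
time: 19.15
position: [0.4962, 0.012, 0.0501]
eef_rot: [-179.9, 19.9, 169.2]
ft_force: [-6.3, -3.4, 3.7]
width: 0.124
finger_force: 30.0
```

Request:
{"method": "play_rows", "body": {"series": "0 0 0 -0.01 0 -0.002 0; 0 0 0 0 0 0 0"}}

```text
time: 19.4
position: [0.4968, 0.0119, 0.0505]
eef_rot: [-179.9, 19.9, 169.2]
ft_force: [-8.1, -2.6, 5.6]
width: 0.124
finger_force: 30.0
```

```bash
python3 - <<'E'
from plan import *
h,F=panel(); s=read_state(); print(tloc(), (F.T@s['ft_force']).round(1))
E
```

```text
(array([-0.0986,  0.0005,  0.0185]), array([-1.7983e+02, -1.5120e+01,  3.0000e-02])) [-2.9 -4.1  8.9]
```

Request:
{"method": "play_rows", "body": {"series": "0 0 0 -0.015 0 -0.004 0; 0 0 0 -0.015 0 -0.004 0; 0 0 0 0 0 0 0"}}

```text
time: 19.77
position: [0.4978, 0.0117, 0.0512]
eef_rot: [-179.8, 19.7, 169.2]
ft_force: [-14.0, -1.2, 2.6]
width: 0.128
finger_force: 30.0
```

```bash
python3 - <<'E'
from plan import *
h,F=panel(); s=read_state(); print(tloc(), (F.T@s['ft_force']).round(1))
E
```

```text
(array([-0.0972,  0.0004,  0.0184]), array([-1.7983e+02, -1.5330e+01,  5.0000e-02])) [-9.6 -3.8  9.8]
```

Request:
{"method": "play_rows", "body": {"series": "0 0 0 -0.02 0 -0.005 0; 0 0 0 -0.02 0 -0.005 0; 0 0 0 0 0 0 0"}}

```text
time: 20.15
position: [0.4979, 0.0116, 0.0513]
eef_rot: [-179.8, 19.2, 169.2]
ft_force: [-29.7, 5.2, 1.7]
width: 0.124
finger_force: 30.0
```

```bash
python3 - <<'E'
from plan import *
h,F=panel(); s=read_state(); print(tloc(), (F.T@s['ft_force']).round(1))
b=cur(); rows(b,(b[0]-F[:,0]*.0,b[1]),1,0)
E
```

```text
(array([-0.0968,  0.0004,  0.0183]), array([-1.7982e+02, -1.5790e+01,  9.0000e-02])) [-23.7  -0.5  18.7]
0 0 0 0 0 0 0
```

The catch is at a hard stop: 24 N with no further travel. Letting go and backing off.

Request:
{"method": "play_rows", "body": {"series": "0 0 0 0 0 0 0.5; 0 0 0 0 0 0 0.5; 0 0 0 0 0 0 0.5; 0 0 0 0 0 0 0.5; 0 0 0 0 0 -0.2 0.5; 0 0 0 0 0 -0.2 0.5; 0 0 0 0.1 0 -0.2 0.5; 0 0 0 0.2 0 -0.2 0.5; 0 0 0 0.2 0 -0.2 0.5; 0 0 0 0 0 0 0.5"}}

```text
time: 21.4
position: [0.4238, 0.0267, 0.1329]
eef_rot: [-179.9, 20.1, 169.2]
ft_force: [0.7, -0.5, 0.4]
width: 0.501
finger_force: 0.0
```

```bash
python3 - <<'E'
from plan import *
from station import *
s=read_state(); print(tloc(),s['ft_force'],s['time'])
m=camera_model("wrist"); p,d=grab_frame("wrist"); np.savez("pics/w7cam.npz",**m); w=cam("w7"); h,F=panel()
cv2.imwrite("pics/w7.png",p)
X,u,v=cloud(w,d,np.ones(d.shape,bool)); L=(X-h)@F
k=(L[:,2]>.041)&(L[:,2]<.047)&(abs(L[:,1])<.008)&(L[:,0]<-.08)&(L[:,0]>-.15); print('tab',k.sum(),L[k].min(0),L[k].max(0))
E
```

```text
(array([-0.1125,  0.001 ,  0.1286]), array([-1.7981e+02, -1.4870e+01, -6.0000e-02])) [ 0.71136149 -0.48070956  0.43255255] 21.4
tab 469 [-0.11191536 -0.00441108  0.0410225 ] [-0.08829749  0.00727998  0.04662305]
```

View pics/w7.png

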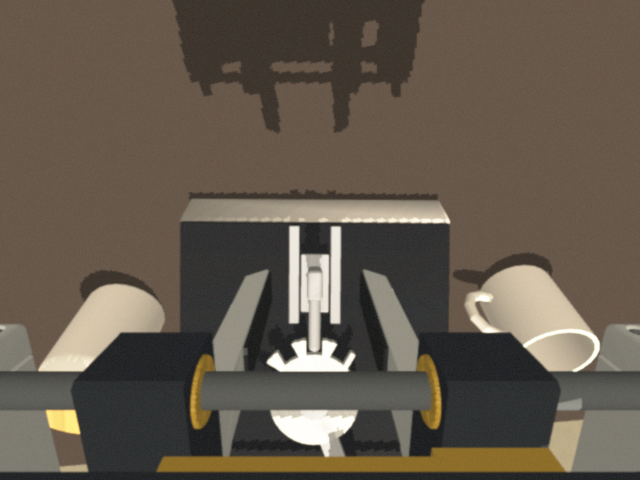

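The tab spans -88 to -112 mm, so it's fully home. The tongue sits in the notch at (315,348), the lever points left of straight up, and the jar and mug haven't been disturbed. Handing in.

```bash
python3 -c "
from station import *
print(job_done())"
```

```text
the job is handed in; nothing more can be done
None
```

The valve is locked at the 60 degree notch with the catch fully home and the gripper clear; I handed the job in at about 21 s and was given no verdict.

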